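# Take the wrong bottle out of the packed jar crate

## Task

A plastic bottle has been packed by mistake in the middle row of the tilted crate of specimen jars. Swing the crate's retaining bail right over to the back and leave it there, draw the bottle out from between the jars without pulling any jar out, and stand it upright in the low tray, setting it down gently. Leave all jars in their places and do not disturb the other things on the table.

Things in the scene. Friction and masses are not known exactly. Their poses are not given: they have to be found in the camera images.
- crate: plywood crate 238x238 mm on a fixed stand that tips it 24 degrees towards the robot. Frame level, origin on the table below its middle, x up the slope, away from the robot; floor and contents lean, so 'out of the crate' is (-0.407, 0, 0.914) here. Walls 66 mm deep. Three rows of three, 73.5 mm apart, touching: eight jars and a bottle, which has one of the middle row's three places
- bail (a joint): steel retaining bail (8 mm rod) hinged on the crate's sides; at 0 its cross rod lies 7 mm above the lids of the middle row; it swings up and over to the back, away from the robot (turning about +y of crate), to its stop at 2.4 rad behind the back row. It turns easily; beyond about 1.55 rad it falls to the back by itself, before that it falls shut
- bail_tab (a point): middle of the black upright tab at the middle of the bail's cross rod: 14 mm wide along the rod (along y of the crate), 22 mm deep, 40 mm high; the cross rod passes 24 mm below this point. Frame of the bail: at joint 0 z points out of the crate; it turns with the bail. Can be pinched across its 14 mm
- bail_hinge (a point): point on the bail's hinge axis, midway between the two sides of the crate; the axis runs along y of crate. The tab's middle is 95 mm from it
- bottle_mid (a point): middle (59 mm above the base) of the plastic bottle, 118 mm tall, 0.22 kg: round body 72 mm diameter up to 62 mm, sloping shoulder to 80 mm, neck 44 mm, ribbed screw cap 50 mm diameter from 90 to 118 mm, narrower than the jars' lids. z runs from base to cap. Beside the cap only 16 mm are free to the four nearest lids, but 45 mm diagonally between them
- tray: low square tray, 124x124x22 mm, walls and floor 5 mm thick, open above, fixed to the table; origin under its centre, axes along its sides
- jar_t01: clear jar with a screw lid (73 mm body, lid 64 mm diameter, from 105 to 123 mm up), in the front (lowest) row of the crate; origin at the centre of its underside, z along the jar
- jar_t02: clear jar with a screw lid (73 mm body, lid 64 mm diameter, from 105 to 123 mm up), in the front (lowest) row of the crate; origin at the centre of its underside, z along the jar
- jar_t03: clear jar with a screw lid (73 mm body, lid 64 mm diameter, from 105 to 123 mm up), in the front (lowest) row of the crate; origin at the centre of its underside, z along the jar
- jar_t05: clear jar with a screw lid (73 mm body, lid 64 mm diameter, from 105 to 123 mm up), in the middle row of the crate, beside the bottle or the other jar of this row; origin at the centre of its underside, z along the jar
- jar_t07: clear jar with a screw lid (73 mm body, lid 64 mm diameter, from 105 to 123 mm up), in the middle row of the crate, beside the bottle or the other jar of this row; origin at the centre of its underside, z along the jar
- jar_t08: clear jar with a screw lid (73 mm body, lid 64 mm diameter, from 105 to 123 mm up), in the back (highest) row of the crate; origin at the centre of its underside, z along the jar
- jar_t09: clear jar with a screw lid (73 mm body, lid 64 mm diameter, from 105 to 123 mm up), in the back (highest) row of the crate; origin at the centre of its underside, z along the jar
- jar_t10: clear jar with a screw lid (73 mm body, lid 64 mm diameter, from 105 to 123 mm up), in the back (highest) row of the crate; origin at the centre of its underside, z along the jar
- dropper_1: bystander: dropper bottle, 34 mm diameter, 78 mm tall, standing between crate and tray; origin at the centre of its underside
- dropper_2: bystander: dropper bottle, 34 mm diameter, 78 mm tall, standing between crate and tray; origin at the centre of its underside
- tube_block: bystander: wooden block with stoppered test tubes, 36x95x95 mm, behind the tray; origin at the centre of its underside
- forceps_1: bystander: steel forceps lying near the robot, 14x133x8 mm; origin at the centre of its underside
- marker_2: bystander: felt marker lying to the right behind the tray, 12x129x13 mm; origin at the centre of its underside

How it is judged:
On the way, in this order (a step that is already met when the one before it is completed fails the run):
1. the bail is swung over to the back (value of joint bail above 2.1 rad), for 0.2 s.
2. the bottle is drawn out, clear of the crate (height (world z) of bottle_mid above 0.2 m and distance of bottle_mid from where it was at the start of the episode above 0.09 m and value of joint bail above 2.1 rad), for 0.1 s.
At the end, for the whole second after the job is handed in: The bail is open at more than 2.1 rad; the bottle stands upright (within 3.4 degrees) and still on the floor of the tray, its axis within 35 mm of the tray's centre; every jar is within 30 mm of where it started (value of joint bail above 2.1 rad and horizontal distance between bottle_mid and tray below 0.035 m and height (world z) of bottle_mid between 0.06 and 0.068 m and angle between bottle_mid's own z axis and vertical below 0.06 rad and linear speed of bottle below 0.02 m/s and distance of each of jar_t01, jar_t02, jar_t03, jar_t05, jar_t07, jar_t08, jar_t09, jar_t10 from where it was at the start of the episode below 0.03 m); the robot touches nothing.
It fails at once if a jar is pulled or pushed more than 40 mm from its place (distance of any of jar_t01, jar_t02, jar_t03, jar_t05, jar_t07, jar_t08, jar_t09, jar_t10 from where it was at the start of the episode above 0.04 m).
It fails at once if another thing on the table is moved more than 30 mm (distance of any of dropper_1, dropper_2, tube_block, forceps_1, marker_2 from where it was at the start of the episode above 0.03 m).
It fails at once if the bottle is dropped or slammed into the tray (contact force above 50 N) (contact force between bottle and tray above 50 N).
It also fails if it takes over 54 s, if anything falls off the work surface, if the arm or the gripper's body presses on something with over 40 N, if the wrist force passes 120 N, or if a joint passes its speed limit or range.

## Robot

A 6-joint arm with a two-finger parallel gripper is mounted at the origin on a cart in front of the work surface, level with it; the furniture and walls round the work are solid. World frame = base frame: x ahead of the robot, y to its left, z up, the work surface at z = 0. Lengths are in m, angles in rad, forces in N, time in s.
With the tool pointing down it reaches from about 0.3 to 0.95 m from the base axis. Payload 3.1 kg.
Tool frame: the origin (TCP) lies at the very end of the fingers, on their centre line; the grasp point (between the pads) lies 19 mm behind it; z points along the fingers, x is the direction in which the jaws open and shut, and the axes are right-handed (so a half turn about z gives the same grasp; the last joint's range is limited). The gripper opens to 85 mm and grips with 20 to 120 N. Pads are 22 mm wide; open, the fingers measure 114 mm over their backs; the gripper's body (76 mm by 85 mm) begins 54 mm behind the grasp point. The pads swing forward as they close: fully open they stand 13 mm farther back than shut.
Start: joints at [-1.271, 0.308, 1.634, -0, 1.2, -0.07], TCP at [0.226, -0.583, 0.231] pointing down, gripper open.
Joint ranges: [-3.06, 3.06], [-0.79, 1.96], [0.05, 2.63], [-1.19, 4.34], [0.05, 2.64], [-2.94, 2.94]. Speed limits (rad/s): [2.79, 2.79, 3.14, 3.14, 3.14, 3.14].

## Interface

Orientations are given as a rotation vector (axis times angle).
In Python, from rig import ctrl, eyes, job, spot_in, landmark_of gives the robot as it stands.
- The arm moves only by the tool send_rows, never from a script. Its argument "steps" is one flat list of numbers, 6 for each row, row after row: the shift along the tool's x, y, z in mm, then the turn, a rotation vector about the tool's x, y, z in degrees. A call has 1 to 12 rows; each row is the pose to reach, as a shift and turn from the pose commanded when the call began, along the tool's axes at that moment; what a row does not reach only later rows make up. A row lasts 1/12 s, in which the tool goes at most 41.7 mm and 7.16 degrees, less where a joint would pass 70% of its speed; a pose out of reach is approached as far as the arm can. A call with a gripper value outside its range is refused whole. "fingers" is the opening, from 0 (shut) to 1 (fully open), set as the call begins (left out, the last holds). The fingers move at their own pace and stop on an object; the grip force is fixed at half the most. Time passes only in rows, so rows that repeat a pose let the fingers close. It gives the time, the measured TCP pose, the force and the opening at its end, in the units of the state.
- ctrl.observe(): the state, without advancing time (a new reading comes with each control period).
- eyes.read_camera(name): name is "scene" or "side" or "wrist"; returns the picture (400x640x3 uint8, red, green, blue); there is no depth.
- eyes.camera_model(name): a dict with "camera_matrix" (3x3 intrinsics, pixels), "rvec" (rotation vector, rad) and "tvec" (3), from world to camera coordinates, as OpenCV has them; the wrist camera has in their place "mount" (4x4, takes a point from camera to tool coordinates, whose origin is the TCP and whose axes are the tool frame's). Camera axes: x right, y down, z forward; pixel columns grow to the right and rows downward; lengths in m; the calibration is good to about 2 mm. A picture is of the moment at which its call begins: read the wrist's pose just before it. camera_model takes no time and is no camera call.
- job.finish_job(): hands the job in, once; it reports no verdict.
Trained networks look in the newest picture that a camera, given by its name, has taken for a name from the list of things; names that differ only in an ending like _2 or _b are one class to them, and where a whole thing is asked for, a point or a joint stands for the part that bears it (a point fixed in the world has none). Each returns a list of dicts, best first, with "confidence" (0 to 1); they miss things now and then, are a little off and sometimes report something else, mostly with a low value. They report only what shows in the picture. A call takes as long as a camera call.
- spot_in(query, camera): "location" ([x, y, z] in m, in world coordinates, good to about 4 mm: the middle of the surface that is visible of it).
- landmark_of(query, camera): "location" ([x, y, z] in m, in world coordinates, good to about 4 mm: a listed point, or the origin of a listed thing).
The state is a dict: "time": time; "joint_pos": joint angles; "joint_velocities": joint speeds; "joint_efforts": joint torques, N m; "tcp_pos": TCP position; "tcp_rot": TCP orientation; "force": force on the tool from outside, world axes, zero at the start; "ft_torque": the same for the moment, N m; "gripper_width": opening from 0.0 (shut) to 1.0 (fully open).
Only numpy, scipy, OpenCV 4.12 (cv2) and the standard library are available. Lean on these libraries where they do the work, as an engineer would, in place of code of your own. Each camera call takes 0.05 s, during which the arm holds its last target.

## Working session

There is one attempt and no reset: what is moved stays moved. The work goes in short steps, Python scripts to look and compute and a tool call to move; the robot and the scene stay as the last step left them, time stands still between calls to the robot, and variables do not carry over. Pictures are saved under pics/ and viewed, and the job is handed in when it is done.

Besides the shell and the picture viewer there is one more tool, called after "Call:" by a JSON object that holds its "api" and its "payload", one argument or row to a line. send_rows: Moves the arm, as the interface text tells. Its arguments: {"type":"object","properties":{"steps":{"type":"array"},"fingers":{"type":"number"}},"required":["steps"]}

```bash
mkdir -p pics; ls; python3 - <<'E'
from rig import ctrl, eyes, job, spot_in, landmark_of
import cv2,numpy as np
s=ctrl.observe(); print({k:np.round(v,3) for k,v in s.items()})
for c in ["scene","side"]:
    im=eyes.read_camera(c); cv2.imwrite(f"pics/{c}0.png",im[:,:,::-1])
    m=eyes.camera_model(c); R=cv2.Rodrigues(np.array(m["rvec"]))[0]; print(c,"campos",-R.T@np.array(m["tvec"]).ravel(), R[2])
    for q in ["crate","bail_tab","bail_hinge","bottle_mid","tray","dropper_1","tube_block","forceps_1","marker_2"]:
        print(q,[(np.round(d["location"],3).tolist(),round(d["confidence"],2)) for d in landmark_of(q,c)][:3])
print(eyes.camera_model("wrist"))
print(ctrl.observe()["time"])
E
```

```text
pics
{'time': np.float64(0.0), 'joint_pos': array([-1.271,  0.309,  1.635, -0.   ,  1.2  , -0.07 ]), 'joint_velocities': array([-0.001, -0.001, -0.   ,  0.001, -0.002,  0.   ]), 'joint_efforts': array([ 0.0000e+00, -4.1525e+01, -2.7666e+01, -0.0000e+00,  1.0000e-02,
       -0.0000e+00]), 'tcp_pos': array([ 0.226, -0.582,  0.23 ]), 'tcp_rot': array([-2.591,  1.774,  0.003]), 'force': array([ 0.305,  0.309, -0.068]), 'ft_torque': array([ 0.021,  0.034, -0.032]), 'gripper_width': np.float64(1.001)}
scene campos [0.14349037 0.29035114 1.04678514] [ 0.3844256  -0.37749764 -0.84244435]
crate [([0.548, 0.08, -0.002], 0.9)]
bail_tab [([0.482, 0.076, 0.22], 0.66)]
bail_hinge [([0.571, 0.085, 0.199], 0.75), ([0.47, 0.154, 0.049], 0.64)]
bottle_mid [([0.525, 0.082, 0.13], 0.9)]
tray [([0.476, -0.34, -0.002], 0.64), ([0.61, 0.16, 0.107], 0.59)]
dropper_1 [([0.446, -0.144, -0.002], 0.61), ([0.53, -0.153, -0.003], 0.6)]
tube_block [([0.702, -0.225, 0.001], 0.89), ([0.547, 0.082, -0.003], 0.29)]
forceps_1 [([0.482, 0.078, 0.045], 0.75), ([0.388, -0.066, -0.0], 0.7)]
marker_2 [([0.524, 0.081, 0.128]
[... 518 characters left out ...]
, 0.008, 0.074], 0.28)]
forceps_1 [([0.392, -0.068, -0.002], 0.49)]
marker_2 [([0.656, -0.396, -0.002], 0.64), ([0.524, 0.078, 0.129], 0.48), ([0.446, -0.136, 0.002], 0.2)]
{'camera_matrix': array([[302.5855494 ,   0.        , 321.71892667],
       [  0.        , 302.5855494 , 197.24486013],
       [  0.        ,   0.        ,   1.        ]]), 'mount': array([[ 9.99998962e-01,  1.76948479e-04, -1.42972851e-03,
        -4.89302691e-04],
       [ 2.74158332e-04,  9.50917504e-01,  3.09444382e-01,
        -7.89794144e-02],
       [ 1.41430957e-03, -3.09444453e-01,  9.50916469e-01,
        -1.41134747e-01],
       [ 0.00000000e+00,  0.00000000e+00,  0.00000000e+00,
         1.00000000e+00]])}
1.0
```

View pics/scene0.png

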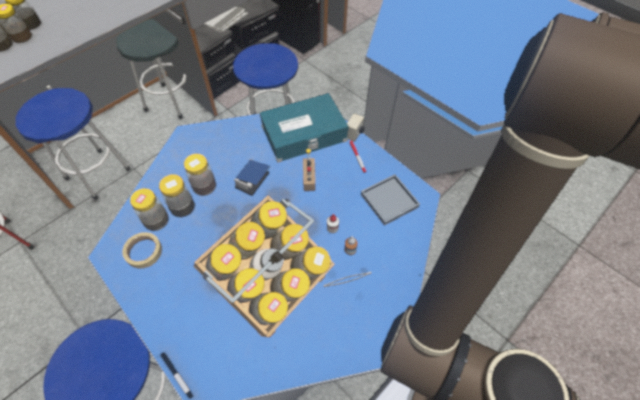

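View pics/side0.png

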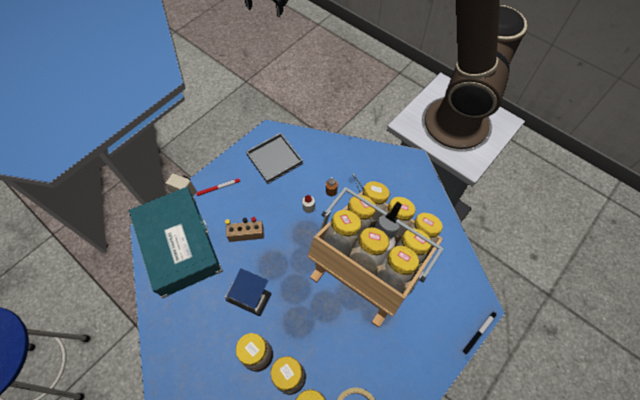

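```bash
python3 - <<'E'
from rig import ctrl, eyes, job, spot_in, landmark_of
import cv2,numpy as np
for c in ["scene","side"]:
    im=eyes.read_camera(c)
    print(c,"jars",[(np.round(d["location"],3).tolist(),round(d["confidence"],2)) for d in landmark_of("jar_t01",c)])
    print(c,"jarspot",[(np.round(d["location"],3).tolist(),round(d["confidence"],2)) for d in spot_in("jar_t01",c)])
    for q in ["bail_tab","bail_hinge","bottle_mid","tray","crate","bail"]:
        print(q,[(np.round(d["location"],3).tolist(),round(d["confidence"],2)) for d in (landmark_of(q,c) if q!="bail" else spot_in(q,c))][:3])
    cv2.imwrite(f"pics/{c}_crop.png",cv2.resize(im[180:350,180:350] if c=="scene" else im[160:330,290:460],None,fx=3.5,fy=3.5,interpolation=2)[:,:,::-1])
R=cv2.Rodrigues(ctrl.observe()["tcp_rot"])[0]; print(R.round(3))
E
```

```text
scene jars [([0.472, 0.154, 0.046], 0.97), ([0.544, 0.159, 0.08], 0.95), ([0.48, 0.079, 0.045], 0.9), ([0.488, 0.002, 0.046], 0.75), ([0.619, 0.014, 0.106], 0.69), ([0.613, 0.085, 0.105], 0.69), ([0.608, 0.158, 0.104], 0.66), ([0.551, 0.005, 0.076], 0.62)]
scene jarspot [([0.444, 0.008, 0.153], 0.94), ([0.56, 0.165, 0.214], 0.92), ([0.426, 0.157, 0.157], 0.88), ([0.433, 0.084, 0.154], 0.82), ([0.512, 0.017, 0.181], 0.8), ([0.569, 0.017, 0.213], 0.76), ([0.5, 0.161, 0.186], 0.68), ([0.56, 0.089, 0.214], 0.63)]
bail_tab [([0.48, 0.076, 0.221], 0.57)]
bail_hinge [([0.574, 0.083, 0.2], 0.8)]
bottle_mid [([0.527, 0.082, 0.131], 0.61), ([0.62, 0.01, 0.106], 0.57)]
tray [([0.476, -0.34, -0.001], 0.89), ([0.48, 0.081, 0.047], 0.22)]
crate [([0.55, 0.081, -0.001], 0.89)]
bail [([0.492, 0.085, 0.203], 0.97)]
side jars [([0.486, 0.003, 0.05], 0.96), ([0.553, 0.01, 0.076], 0.85), ([0.611, 0.086, 0.108], 0.82), ([0.618, 0.012, 0.1], 0.78), ([0.606, 0.158, 0.107], 0.75), ([0.478, 0.079, 0.045], 0.68), ([0.657, -0.394, 0.001], 0.56)]
side jarspot [([0.45, 0.011, 0.158], 0.93), ([0.517, 0.018, 0.186], 0.87), ([0.505, 0.155, 0.186], 0.87), ([0.446, 0.087, 0.15], 0.82), ([0.584, 0.16, 0.21], 0.78), ([0.437, 0.151, 0.158], 0.68), ([0.589, 0.089, 0.213], 0.6), ([0.594, 0.017, 0.205], 0.57)]
bail_tab [([0.482, 0.078, 0.221], 0.87)]
bail_hinge []
bottle_mid [([0.528, 0.078, 0.13], 0.8)]
tray [([0.478, -0.342, -0.002], 0.83)]
crate [([0.552, 0.081, 0.001], 0.79)]
bail [([0.496, 0.083, 0.198], 0.89)]
[[ 0.361 -0.932 -0.   ]
 [-0.932 -0.361  0.   ]
 [-0.     0.    -1.   ]]
```

View pics/scene_crop.png

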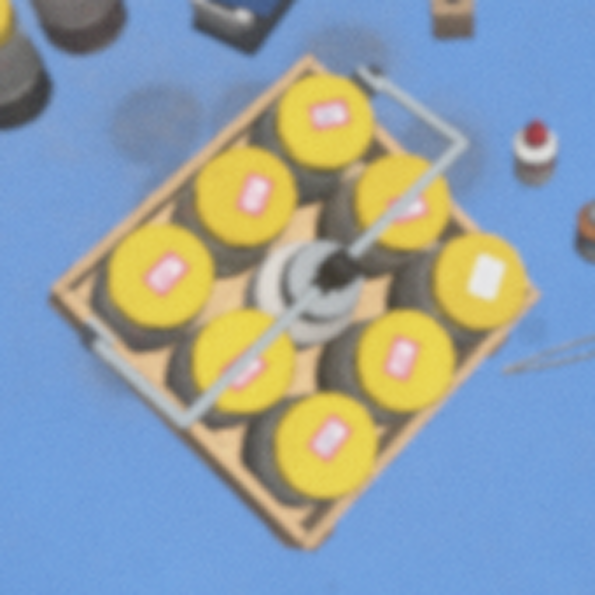

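View pics/side_crop.png

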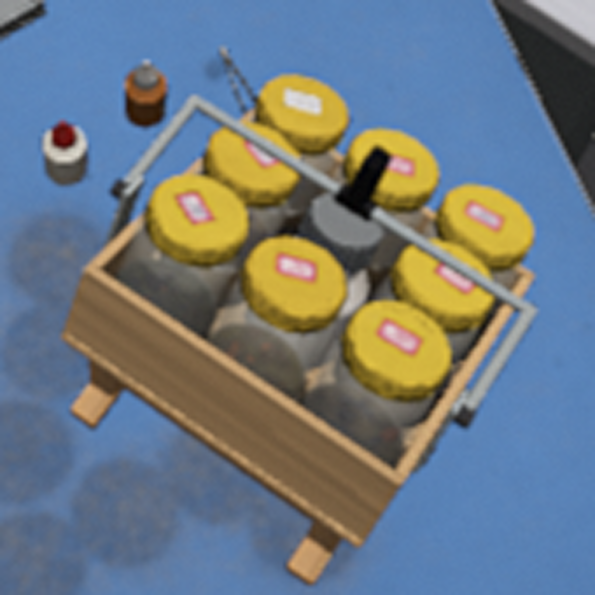

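```bash
cat > h.py <<'E'
import numpy as np, cv2
from scipy.spatial.transform import Rotation as Ro
from scipy.optimize import least_squares
J=[(-1,1,(.472,.154,.046)),(0,1,(.544,.159,.080)),(-1,0,(.480,.079,.045)),(-1,-1,(.488,.002,.046)),(1,-1,(.619,.014,.106)),(1,0,(.613,.085,.105)),(1,1,(.608,.158,.104)),(0,-1,(.551,.005,.076)),
(-1,-1,(.486,.003,.050)),(0,-1,(.553,.010,.076)),(1,0,(.611,.086,.108)),(1,-1,(.618,.012,.100)),(1,1,(.606,.158,.107)),(-1,0,(.478,.079,.045))]
B=[(.525,.082,.130),(.525,.078,.132),(.527,.082,.131),(.528,.078,.130)]
T=[(.482,.076,.220),(.486,.079,.221),(.480,.076,.221),(.482,.078,.221)]
t=np.deg2rad(24)
def axes(psi):
    ex=np.array([np.cos(psi),np.sin(psi),0]);ey=np.array([-np.sin(psi),np.cos(psi),0]);ez=np.array([0,0,1.])
    return np.cos(t)*ex+np.sin(t)*ez, ey, -np.sin(t)*ex+np.cos(t)*ez
def res(p):
    u,v,w=axes(p[0]);o=p[1:4];r=[]
    for i,j,x in J: r.append(o+.0735*(i*u+j*v)-x)
    for x in B: r.append(o+.059*w-x)
    for x in T: r.append(o+.158*w-x)
    return np.concatenate(r)
s=least_squares(res,[0.07,.55,.08,.076],loss='soft_l1',f_scale=.003)
psi=s.x[0];O=s.x[1:4];U,V,W=axes(psi)
E
python3 - <<'E'
from h import *
print("yaw",psi,"O",O.round(4),"U",U.round(3),"V",V.round(3),"W",W.round(3),"rms",np.sqrt(np.mean(res(s.x)**2)))
tab=O+.158*W; print("tab",tab.round(4),"bot",(O+.059*W).round(4), "meas tab",np.mean(T,0))
h=np.array([.573,.084,.1995]); d=h-tab; print("hinge u,v,w",d@U,d@V,d@W)
E
```

```text
yaw 0.0675257106340176 O [0.547  0.0817 0.0763] U [0.911 0.062 0.407] V [-0.067  0.998  0.   ] W [-0.406 -0.027  0.914] rms 0.002080993360126303
tab [0.4829 0.0774 0.2206] bot [0.5231 0.0801 0.1302] meas tab [0.4825  0.07725 0.22075]
hinge u,v,w 0.07392033823445886 0.0005405858679181694 -0.05602705574471592
```

```bash
cat >> h.py <<'E'
def cur():
    from rig import ctrl
    s=ctrl.observe(); return np.array(s["tcp_pos"]),Ro.from_rotvec(s["tcp_rot"]),s
def rel(P,Rt,p0=None,R0=None):
    if p0 is None: p0,R0,_=cur()
    d=R0.inv().apply(np.array(P)-p0)*1000; r=np.rad2deg((R0.inv()*Rt).as_rotvec())
    return d.round(1).tolist()+r.round(2).tolist()
def orient(z,x):
    z=z/np.linalg.norm(z); x=x-z*(x@z); x/=np.linalg.norm(x); return Ro.from_matrix(np.column_stack([x,np.cross(z,x),z]))
tab=O+.158*W
E
python3 - <<'E'
from h import *
print(rel(tab+.07*W,orient(-W,V)))
E
```

```text
[-531.1, -451.1, -53.3, -5.17, 33.89, -159.42]
```

Call:
{"api": "send_rows", "payload": {
  "steps": [-30,-25,-60,0,0,-7,-60,-50,-80,0,2,-14,-90,-77,-90,0,4,-21,-120,-102,-90,0,6,-28,-150,-127,-90,0,8,-35,-180,-153,-90,0,9,-42,-210,-178,-90,0,10,-49,-240,-204,-90,0,12,-56,-270,-229,-90,0,14,-63,-300,-255,-90,0,15,-70,-330,-280,-90,-1,16,-77,-360,-306,-90,-1,18,-84],
  "fingers": 0.6
}}

```text
time: 2.9
tcp_pos: [0.3796, -0.1397, 0.322]
tcp_rot: [2.919, 0.401, 0.339]
force: [1.5, -0.8, 0.6]
gripper_width: 0.599
```

```bash
python3 - <<'E'
from h import *
p,R,s=cur();print(p.round(3),np.round(s["joint_pos"],2),s["time"],np.round(s["gripper_width"],2))
print(rel(tab+.07*W,orient(-W,V)))
E
```

```text
[ 0.38  -0.14   0.322] [-0.44 -0.43  2.17 -0.02  1.11 -0.71] 2.9 0.6
[123.8, -193.4, 24.0, -2.45, 14.41, -75.96]
```

Call:
{"api": "send_rows", "payload": {
  "steps": [10,-17,0,0,1,-7,20,-34,0,0,2,-14,30,-50,0,0,4,-21,42,-68,0,0,5,-28,54,-85,0,-1,6,-35,66,-102,5,-1,8,-42,78,-119,10,-1,9,-49,90,-136,14,-2,10,-56,102,-153,18,-2,12,-63,112,-170,21,-2,13,-69,124,-193,24,-2.4,14.4,-76,124,-193,24,-2.4,14.4,-76]
}}

```text
time: 3.9
tcp_pos: [0.4551, 0.0754, 0.2832]
tcp_rot: [1.931, 2.067, 0.438]
force: [-0.9, -0.8, 0.6]
gripper_width: 0.6
```

```bash
python3 - <<'E'
from h import *
from rig import eyes,landmark_of
p,R,s=cur();print(p.round(3),np.round(s["joint_pos"],2),s["time"],np.round(s["gripper_width"],2))
print(rel(tab-.011*W,orient(-W,V)))
im=eyes.read_camera("wrist");cv2.imwrite("pics/w1.png",im[:,:,::-1])
for q in ["bail_tab","bottle_mid","bail_hinge"]: print(q,landmark_of(q,"wrist"))
E
```

```text
[0.455 0.075 0.283] [ 0.07 -0.34  2.22  0.    0.85 -1.57] 3.9 0.6
[-0.2, 0.3, 79.5, -0.25, -0.19, 0.0]
bail_tab [{'location': [0.4796, 0.0761, 0.2168], 'confidence': 0.79}]
bottle_mid [{'location': [0.5263, 0.0813, 0.1323], 'confidence': 0.7}]
bail_hinge []
```

View pics/w1.png

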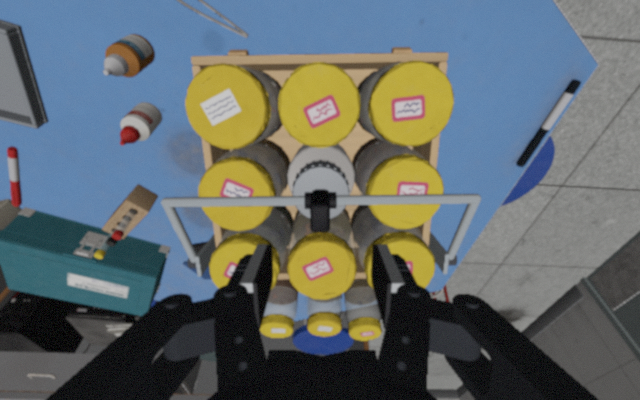

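Call:
{"api": "send_rows", "payload": {
  "steps": [0,0,30,0,0,0,0,0,55,0,0,0,0,0,70,0,0,0,0,0,78,0,0,0,0,0,79,0,0,0]
}}

```text
time: 4.52
tcp_pos: [0.4866, 0.0744, 0.2104]
tcp_rot: [1.938, 2.06, 0.434]
force: [0.5, -0.5, 0.8]
gripper_width: 0.6
```

Call:
{"api": "send_rows", "payload": {
  "steps": [0,0,0,0,0,0,0,0,0,0,0,0,0,0,0,0,0,0,0,0,0,0,0,0,0,0,0,0,0,0,0,0,0,0,0,0,0,0,0,0,0,0,0,0,0,0,0,0],
  "fingers": 0
}}

```text
time: 5.18
tcp_pos: [0.4879, 0.0764, 0.2137]
tcp_rot: [1.932, 2.06, 0.441]
force: [-2.8, 5.7, 3.1]
gripper_width: 0.153
```

```bash
python3 - <<'E'
from h import *
from rig import eyes,landmark_of
p,R,s=cur();print(p.round(4),np.round(s["joint_pos"],2),s["time"],np.round(s["gripper_width"],2))
# arc plan
hu,hw=.0757,-.0574
g=p-R.apply([0,0,.019*-1])*0
gp=R.apply([0,0,-.019])+p
H=tab+hu*U+hw*W
r=gp-H; print("grasp rel tab",((gp-tab)@np.array([U,V,W]).T).round(4),"rad",np.linalg.norm(r-V*(r@V)))
Rv=lambda a:Ro.from_rotvec(V*a)
out=[]
N=24
for k in range(1,N+1):
    a=2.3*k/N
    # tool pitch: start 24deg forward, end about -0 (down)
    tilt=-min(1,k/ N)*np.deg2rad(-24)*1
    Rt=Ro.from_rotvec(V*tilt)*R   # rotate about V: z=-W ->?
    P=H+Rv(a).apply(r)+Rt.apply([0,0,.019])
    out.append((P,Rt))
print("final z",out[-1][1].apply([0,0,1]),out[-1][0])
np.save("arc.npy",np.array([np.r_[P,Q.as_rotvec()] for P,Q in out]))
for i,(P,Rt) in enumerate(out[:12]): print(rel(P,Rt,p,R))
E
```

```text
[0.4879 0.0764 0.2137] [ 0.07 -0.17  2.24  0.01  0.65 -1.57] 5.1833 0.15
grasp rel tab [ 0.0017 -0.0014  0.0107] rad 0.10058059304427287
final z [-3.09879344e-04  2.10734111e-03 -9.99997732e-01] [0.66256224 0.08816962 0.22964339]
[0.0, 6.5, -6.8, 1.0, -0.0, 0.0]
[0.1, 13.7, -12.9, 2.0, -0.01, 0.0]
[0.1, 21.4, -18.2, 3.0, -0.01, 0.01]
[0.2, 29.5, -22.8, 4.0, -0.02, 0.01]
[0.2, 38.1, -26.5, 5.0, -0.02, 0.01]
[0.2, 47.0, -29.4, 6.0, -0.02, 0.01]
[0.3, 56.1, -31.4, 7.0, -0.03, 0.01]
[0.3, 65.3, -32.5, 8.0, -0.03, 0.02]
[0.4, 74.6, -32.7, 9.0, -0.04, 0.02]
[0.4, 83.9, -31.9, 10.0, -0.04, 0.02]
[0.4, 93.0, -30.2, 11.0, -0.04, 0.02]
[0.5, 102.0, -27.7, 12.0, -0.05, 0.03]
```

Call:
{"api": "send_rows", "payload": {
  "steps": [0,6.5,-6.8,1,0,0,0,13.7,-12.9,2,0,0,0,21.4,-18.2,3,0,0,0,29.5,-22.8,4,0,0,0,38.1,-26.5,5,0,0,0,47,-29.4,6,0,0,0,56.1,-31.4,7,0,0,0,65.3,-32.5,8,0,0,0,74.6,-32.7,9,0,0,0,83.9,-31.9,10,0,0,0,93,-30.2,11,0,0,0,102,-27.7,12,0,0]
}}

```text
time: 6.18
tcp_pos: [0.5658, 0.0828, 0.2781]
tcp_rot: [2.056, 2.19, 0.224]
force: [-7.4, 7.1, 2.1]
gripper_width: 0.151
```

```bash
python3 - <<'E'
from h import *
from rig import eyes,landmark_of
p,R,s=cur();print(p.round(4),np.round(s["joint_pos"],2),s["time"],np.round(s["gripper_width"],3),np.round(s["force"],1))
a=np.load("arc.npy"); c=a[11]
print(rel(c[:3],Ro.from_rotvec(c[3:])))
for r in a[12:]: print(rel(r[:3],Ro.from_rotvec(r[3:]),c[:3],Ro.from_rotvec(c[3:])))
im=eyes.read_camera("side");cv2.imwrite("pics/s2.png",cv2.resize(im[100:350,240:500],None,fx=2.3,fy=2.3)[:,:,::-1])
E
```

```text
[0.5658 0.0828 0.2781] [ 0.07  0.05  1.86  0.01  1.04 -1.57] 6.1833 0.151 [-7.4  7.1  2.1]
[-1.1, 4.2, -1.7, -0.69, -0.25, -0.07]
[0.0, 9.2, 1.5, 1.0, -0.0, 0.0]
[0.1, 18.2, 4.0, 2.0, -0.01, 0.0]
[0.1, 26.9, 7.3, 3.0, -0.01, 0.01]
[0.1, 35.2, 11.5, 4.0, -0.02, 0.01]
[0.1, 43.1, 16.4, 5.0, -0.02, 0.01]
[0.2, 50.5, 22.2, 6.0, -0.02, 0.01]
[0.2, 57.3, 28.6, 7.0, -0.03, 0.01]
[0.2, 63.5, 35.7, 8.0, -0.03, 0.02]
[0.2, 68.9, 43.3, 9.0, -0.04, 0.02]
[0.2, 73.6, 51.5, 10.0, -0.04, 0.02]
[0.2, 77.5, 60.1, 11.0, -0.04, 0.02]
[0.2, 80.5, 69.1, 12.0, -0.05, 0.03]
```

View pics/s2.png

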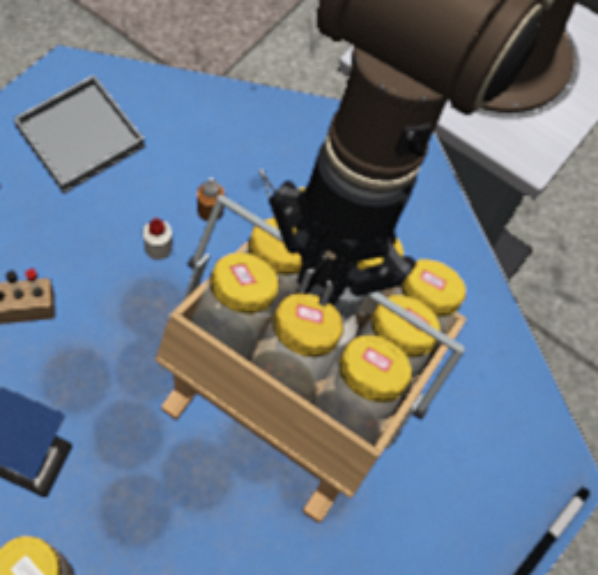

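Call:
{"api": "send_rows", "payload": {
  "steps": [0,9.2,1.5,1,0,0,0,18.2,4,2,0,0,0,26.9,7.3,3,0,0,0,35.2,11.5,4,0,0,0,43,16.4,5,0,0,0,50.5,22.2,6,0,0,0,57.3,28.6,7,0,0,0,63.5,35.7,8,0,0,0,69,43.3,9,0,0,0,73.6,51.5,10,0,0,0,77.5,60,11,0,0,0,79,66,12,0,0]
}}

```text
time: 7.23
tcp_pos: [0.6611, 0.0908, 0.2327]
tcp_rot: [-2.145, -2.285, -0.011]
force: [0.7, 9.9, 7.8]
gripper_width: 0.15
```

```bash
python3 - <<'E'
from h import *
from rig import eyes,landmark_of
p,R,s=cur();print(p.round(4),np.round(s["joint_pos"],2),s["time"],np.round(s["gripper_width"],3),np.round(s["force"],1))
im=eyes.read_camera("side");cv2.imwrite("pics/s3.png",cv2.resize(im[100:350,240:500],None,fx=2.3,fy=2.3)[:,:,::-1])
E
```

```text
[0.6611 0.0908 0.2327] [ 0.07  0.39  1.53  0.01  1.23 -1.57] 7.2333 0.15 [0.7 9.9 7.8]
```

View pics/s3.png

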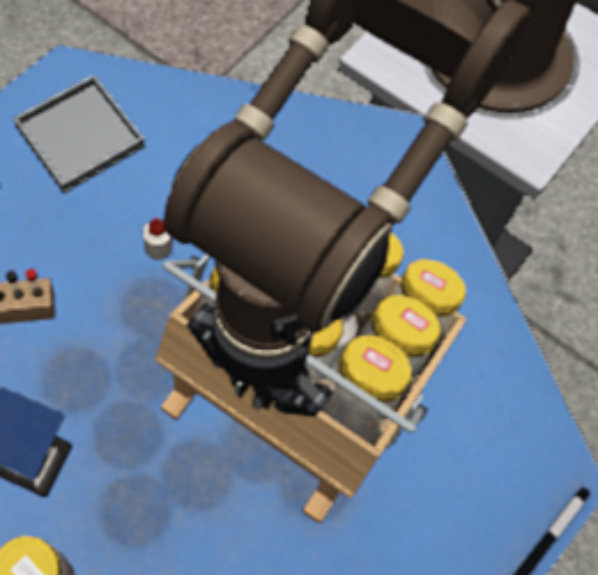

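Call:
{"api": "send_rows", "payload": {
  "steps": [0,0,0,0,0,0,0,0,0,0,0,0,0,0,0,0,0,0,0,0,0,0,0,0,0,0,-25,0,0,0,0,0,-60,0,0,0,0,0,-95,0,0,0,0,0,-130,0,0,0],
  "fingers": 0.6
}}

```text
time: 7.95
tcp_pos: [0.6598, 0.0851, 0.3612]
tcp_rot: [-2.148, -2.287, 0.002]
force: [1.8, 0.1, 0.4]
gripper_width: 0.599
```

```bash
python3 - <<'E'
from h import *
p,R,s=cur();print(p.round(4),np.round(s["joint_pos"],2),s["time"],np.round(s["gripper_width"],3),np.round(s["force"],1))
print(rel(O+.2*W,orient(-W,U+V)))
E
```

```text
[0.6598 0.0851 0.3612] [ 0.06  0.31  1.37  0.    1.46 -1.57] 7.95 0.599 [1.8 0.1 0.4]
[3.0, -193.7, 103.0, -22.97, 9.46, 44.0]
```

Call:
{"api": "send_rows", "payload": {
  "steps": [0,-30,0,-3,1,6,0,-65,5,-6,2,12,1,-100,15,-9,4,18,1,-130,28,-12,5,24,2,-155,42,-16,6,30,3,-180,60,-20,8,37,3,-194,80,-23,9.5,44,3,-194,92,-23,9.5,44,3,-194,92,-23,9.5,44],
  "fingers": 0.8
}}

```text
time: 8.7
tcp_pos: [0.4612, 0.0763, 0.2641]
tcp_rot: [2.678, 1.217, 0.578]
force: [-0.3, 0.0, -0.7]
gripper_width: 0.799
```

```bash
python3 - <<'E'
from h import *
from rig import eyes,landmark_of,spot_in
p,R,s=cur();print(p.round(4),np.round(s["joint_pos"],2),s["time"],np.round(s["gripper_width"],3),np.round(s["force"],1))
im=eyes.read_camera("wrist");cv2.imwrite("pics/w4.png",im[:,:,::-1])
for q in ["bottle_mid","bail_tab"]: print(q,landmark_of(q,"wrist")[:2])
p,R,s=cur()
m=eyes.camera_model("wrist");M=m["mount"];K=m["camera_matrix"]
def proj(X):
    t=R.inv().apply(X-p); c=np.linalg.inv(M)@np.r_[t,1]; x=K@c[:3]; return (x[:2]/x[2]).round(1)
print("exp cap centre px",proj(O+.118*W),"r",proj(O+.118*W+.025*V),proj(O+.118*W-.025*V))
im2=im.copy()
for a in np.arange(0,6.3,.1): cv2.circle(im2,tuple(int(v) for v in proj(O+.118*W+.025*(np.cos(a)*V+np.sin(a)*U))),1,(255,0,255),-1)
cv2.imwrite("pics/w4o.png",im2[:,:,::-1])
im=eyes.read_camera("side");cv2.imwrite("pics/s4.png",cv2.resize(im[100:350,240:500],None,fx=2.3,fy=2.3)[:,:,::-1])
for q in ["bail_tab","bottle_mid"]: print(q,landmark_of(q,"side")[:2])
print(rel(O+.087*W,orient(-W,U+V)))
E
```

```text
[0.4612 0.0763 0.2641] [ 0.07 -0.3   2.23 -0.    0.8  -0.78] 8.7 0.799 [-0.3  0.  -0.7]
bottle_mid []
bail_tab [{'location': [0.539, 0.1558, 0.078], 'confidence': 0.65}]
exp cap centre px [315.7 197.2] r [337.9 176. ] [294.5 217.5]
bail_tab [{'location': [0.6579, 0.0942, 0.2448], 'confidence': 0.85}]
bottle_mid [{'location': [0.5251, 0.0783, 0.1303], 'confidence': 0.85}]
[-5.8, -5.1, 122.8, 0.15, -0.23, 0.03]
```

View pics/w4o.png

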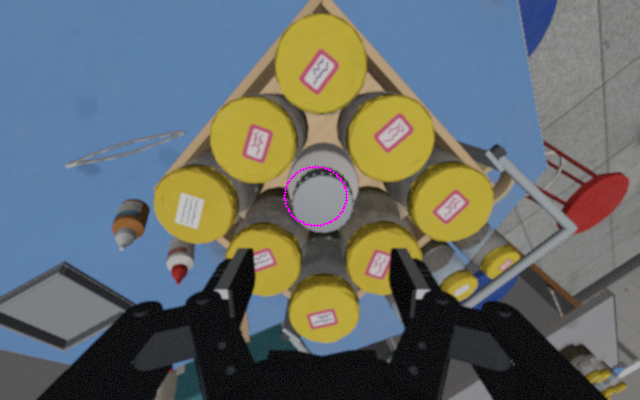

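View pics/s4.png

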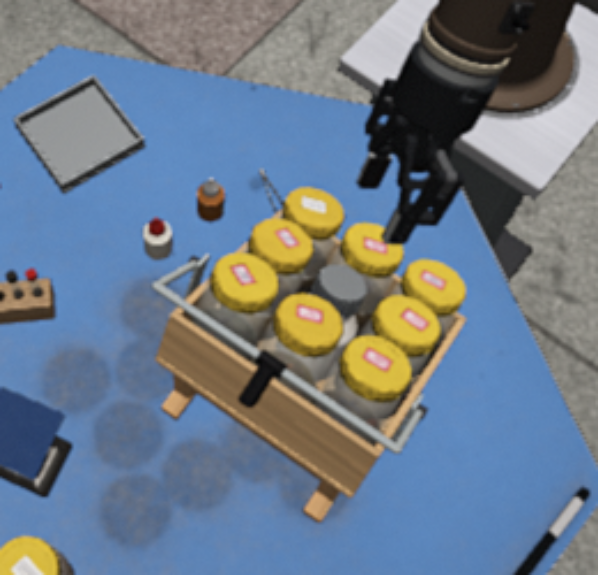

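```bash
python3 - <<'E'
import cv2
a=cv2.imread("pics/w4.png")[130:270,240:400];b=cv2.imread("pics/w4o.png")[130:270,240:400]
cv2.imwrite("pics/z.png",cv2.resize(cv2.hconcat([a,b]),None,fx=2.5,fy=2.5,interpolation=2))
E
```

```text
(no output)
```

View pics/z.png

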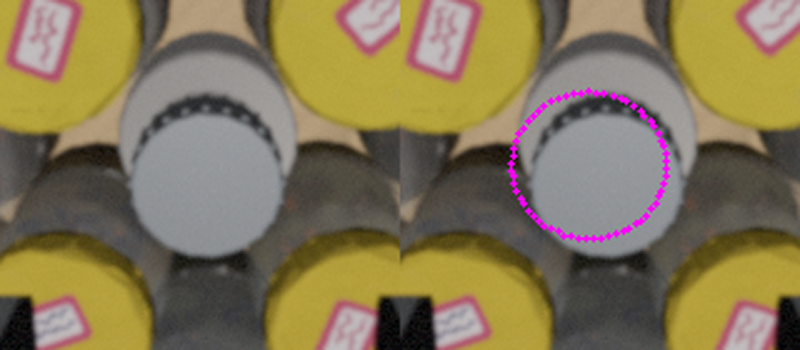

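```bash
python3 - <<'E'
from h import *
from rig import eyes,landmark_of,spot_in
p,R,s=cur(); print(p.round(4), s["time"])
im=eyes.read_camera("wrist")
p2,R2,s=cur(); print(p2.round(4), s["time"])
m=eyes.camera_model("wrist");M=m["mount"];K=m["camera_matrix"]
def proj(X):
    t=R.inv().apply(X-p); c=np.linalg.inv(M)@np.r_[t,1]; x=K@c[:3]; return (x[:2]/x[2])
def draw(C,r):
    for a in np.arange(0,6.3,.05): cv2.circle(im,tuple(int(round(v)) for v in proj(C+r*(np.cos(a)*V+np.sin(a)*U))),0,(255,0,255),-1)
draw(O+.118*W,.025)
for i,j in [(-1,0),(0,1),(0,-1),(1,0),(-1,-1),(-1,1),(1,1)]: draw(O+.123*W+.0735*(i*U+j*V),.032)
cv2.imwrite("pics/w5.png",cv2.resize(im[0:350,140:500],None,fx=2,fy=1.7,interpolation=2)[:,:,::-1])
for q in ["bottle_mid","jar_t01"]: print(q,[np.round(d["location"],3).tolist() for d in landmark_of(q,"wrist")])
E
```

```text
[0.4684 0.0767 0.2709] 9.0
[0.468  0.0767 0.2705] 9.05
bottle_mid [[0.479, 0.076, 0.046]]
jar_t01 [[0.619, 0.019, 0.108], [0.552, 0.007, 0.074], [0.478, 0.149, 0.047], [0.605, 0.16, 0.103], [0.484, 0.004, 0.046], [0.477, 0.077, 0.044], [0.538, 0.157, 0.076], [0.615, 0.087, 0.106]]
```

View pics/w5.png

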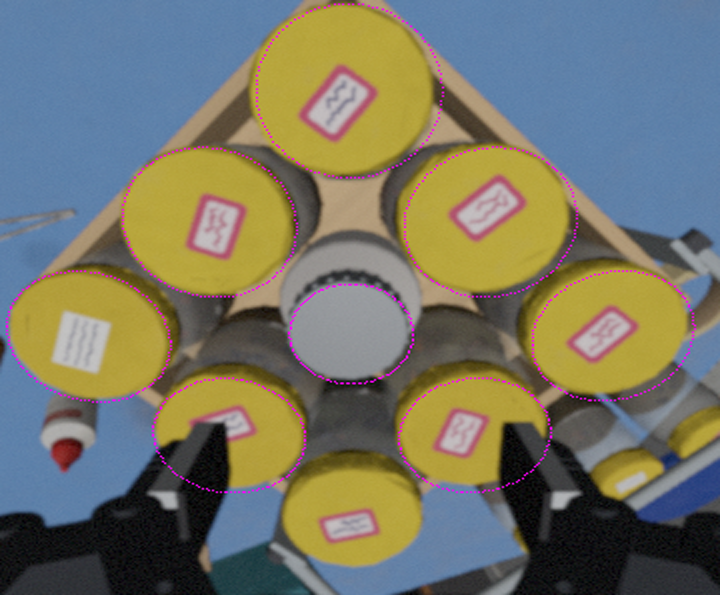

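```bash
python3 - <<'E'
from h import *
print(rel(O+.083*W,orient(-W,U+V)))
E
```

```text
[-4.6, -3.9, 126.1, 0.07, -0.15, 0.03]
```

Call:
{"api": "send_rows", "payload": {
  "steps": [-2,-2,20,0,0,0,-4.5,-4,40,0,0,0,-4.5,-4,55,0,0,0,-4.5,-4,70,0,0,0,-4.5,-4,84,0,0,0,-4.5,-4,96,0,0,0,-4.5,-4,108,0,0,0,-4.5,-4,118,0,0,0,-4.5,-4,126,0,0,0,-4.5,-4,126,0,0,0,-4.5,-4,126,0,0,0]
}}

```text
time: 10.07
tcp_pos: [0.5121, 0.0797, 0.1508]
tcp_rot: [2.675, 1.216, 0.586]
force: [-0.7, -0.9, -0.4]
gripper_width: 0.801
```

```bash
python3 - <<'E'
from h import *
from rig import eyes
p,R,s=cur();print(p.round(4),np.round(s["joint_pos"],2),s["time"],np.round(s["gripper_width"],3),np.round(s["force"],1))
print(rel(O+.083*W,orient(-W,U+V)))
im=eyes.read_camera("wrist");cv2.imwrite("pics/w6.png",im[:,:,::-1])
E
```

```text
[0.5121 0.0797 0.1508] [ 0.07 -0.01  2.25 -0.    0.48 -0.78] 10.0667 0.801 [-0.7 -0.9 -0.4]
[0.9, 1.4, -0.6, -0.02, -0.07, 0.03]
```

View pics/w6.png

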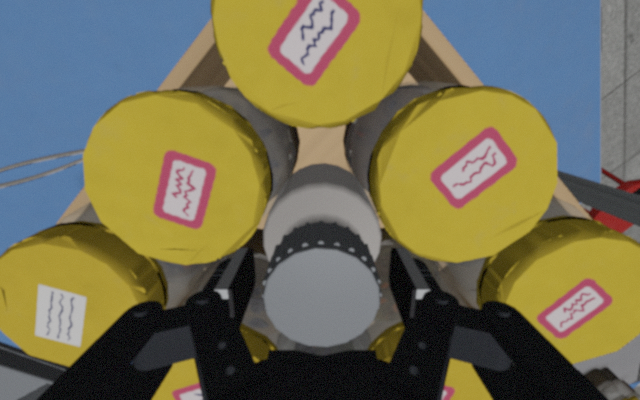

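Call:
{"api": "send_rows", "payload": {
  "steps": [0,0,0,0,0,0,0,0,0,0,0,0,0,0,0,0,0,0,0,0,0,0,0,0,0,0,0,0,0,0,0,0,0,0,0,0,0,0,0,0,0,0,0,0,0,0,0,0],
  "fingers": 0.3
}}

```text
time: 10.78
tcp_pos: [0.5124, 0.0796, 0.1523]
tcp_rot: [2.673, 1.216, 0.589]
force: [-4.5, -1.3, 5.6]
gripper_width: 0.566
```

Call:
{"api": "send_rows", "payload": {
  "steps": [0,0,-3,0,0,0,0,0,-7,0,0,0,0,0,-11,0,0,0,0,0,-16,0,0,0,0,0,-21,0,0,0,0,0,-26,0,0,0,0,0,-31,0,0,0,0,0,-36,0,0,0]
}}

```text
time: 11.45
tcp_pos: [0.4972, 0.0786, 0.1846]
tcp_rot: [2.674, 1.216, 0.588]
force: [-0.0, -0.6, -2.1]
gripper_width: 0.568
```

```bash
python3 - <<'E'
from h import *
from rig import eyes
p,R,s=cur();print(p.round(4),s["time"],np.round(s["gripper_width"],3),np.round(s["force"],1))
for c in ["wrist","side"]:
  im=eyes.read_camera(c)
  if c=="side": im=cv2.resize(im[100:350,240:500],None,fx=2.3,fy=2.3)
  cv2.imwrite(f"pics/{c}7.png",im[:,:,::-1])
E
```

```text
[0.4972 0.0786 0.1846] 11.45 0.568 [-0.  -0.6 -2.1]
```

View pics/wrist7.png

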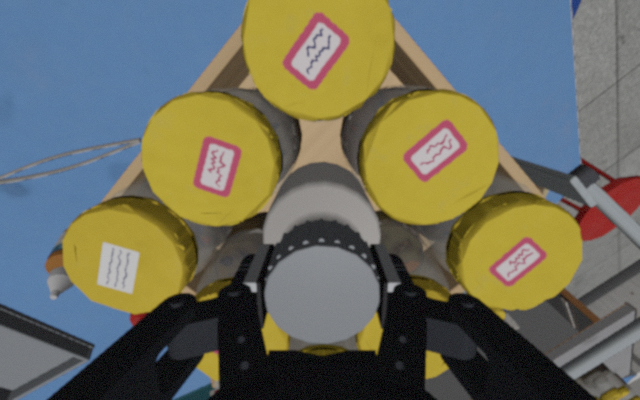

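View pics/side7.png

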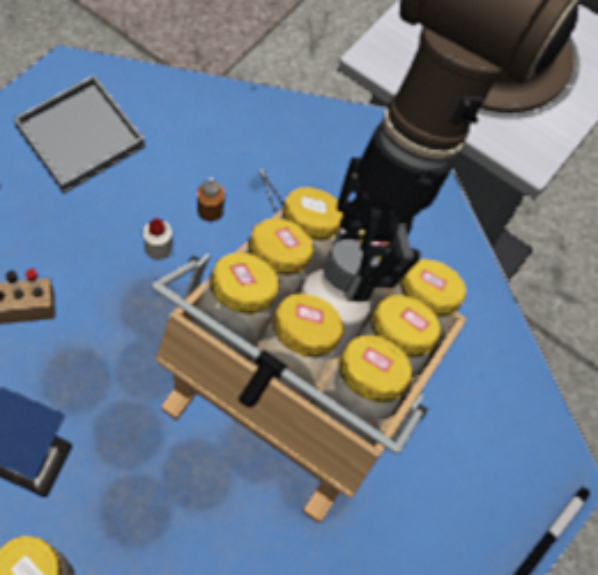

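Call:
{"api": "send_rows", "payload": {
  "steps": [0,0,-7,0,0,0,0,0,-15,0,0,0,0,0,-24,0,0,0,0,0,-34,0,0,0,0,0,-44,0,0,0,0,0,-55,0,0,0,0,0,-66,0,0,0,0,0,-78,0,0,0,0,0,-90,0,0,0,0,0,-104,0,0,0,0,0,-120,0,0,0,0,0,-135,0,0,0]
}}

```text
time: 12.55
tcp_pos: [0.4417, 0.0747, 0.3085]
tcp_rot: [2.674, 1.216, 0.588]
force: [0.2, 0.4, -1.9]
gripper_width: 0.57
```

```bash
python3 - <<'E'
from h import *
from rig import eyes,landmark_of
p,R,s=cur();print(p.round(4),s["time"],np.round(s["joint_pos"],2),np.round(s["gripper_width"],3),np.round(s["force"],1))
for c in ["scene","side"]:
  im=eyes.read_camera(c)
  print([(np.round(d["location"],3).tolist(),round(d["confidence"],2)) for d in landmark_of("bottle_mid",c)],[(np.round(d["location"],3).tolist(),round(d["confidence"],2)) for d in landmark_of("tray",c)])
  print([(np.round(d["location"],3).tolist()) for d in landmark_of("jar_t01",c)])
  if c=="side": cv2.imwrite(f"pics/{c}8.png",im[:,:,::-1])
E
```

```text
[0.4417 0.0747 0.3085] 12.55 [ 0.07 -0.4   2.21  0.    0.91 -0.78] 0.57 [ 0.2  0.4 -1.9]
[([0.455, 0.077, 0.286], 0.79)] [([0.469, 0.154, 0.048], 0.75), ([0.488, 0.002, 0.043], 0.57), ([0.476, -0.34, -0.004], 0.51)]
[[0.543, 0.158, 0.079], [0.482, 0.077, 0.045], [0.487, 0.005, 0.047], [0.473, 0.153, 0.046], [0.612, 0.089, 0.105], [0.617, 0.012, 0.103], [0.61, 0.161, 0.107]]
[([0.455, 0.073, 0.285], 0.92), ([0.48, 0.078, 0.04], 0.68)] [([0.619, 0.013, 0.099], 0.31)]
[[0.612, 0.088, 0.111], [0.484, 0.004, 0.046], [0.612, 0.157, 0.107], [0.555, 0.01, 0.074], [0.48, 0.077, 0.044], [0.457, 0.072, 0.289], [0.551, 0.082, 0.002]]
```

View pics/side8.png

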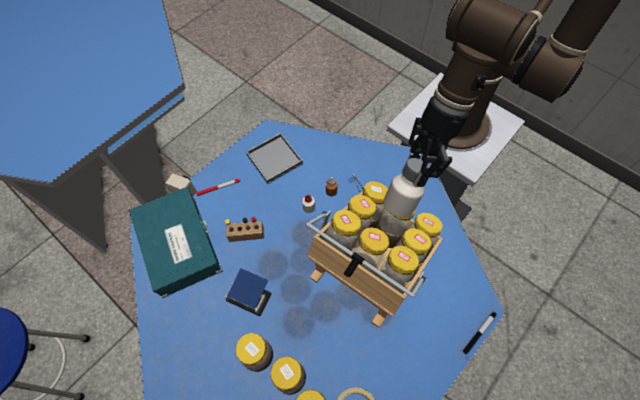

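```bash
cat > tr.py <<'E'
from h import *
from scipy.spatial.transform import Slerp
a=np.deg2rad(9); RT=orient(np.array([0,0,-1.]),np.array([np.cos(a),np.sin(a),0]))
TR=np.array([.4755,-.341])
E
python3 - <<'E'
from tr import *
p,R,s=cur()
P1=np.r_[TR,.33]; sl=Slerp([0,1],Ro.concatenate([R,RT]))
for k in range(1,23):
    f=k/22; f=f*f*(3-2*f)
    X=p+(P1-p)*f
    X[2]=p[2]+(P1[2]-p[2])*min(1,f*3)
    print(rel(X,sl(f),p,R))
E
```

```text
[-1.6, 1.9, -0.4, 0.06, -0.13, 0.24]
[-6.3, 7.4, -1.5, 0.24, -0.52, 0.92]
[-13.7, 16.2, -3.3, 0.52, -1.12, 1.99]
[-23.6, 27.8, -5.6, 0.9, -1.93, 3.43]
[-35.6, 41.9, -8.4, 1.35, -2.91, 5.17]
[-49.4, 58.2, -11.7, 1.88, -4.05, 7.18]
[-64.8, 76.3, -15.4, 2.47, -5.3, 9.41]
[-81.4, 95.9, -19.3, 3.1, -6.66, 11.81]
[-99.5, 115.8, -21.4, 3.76, -8.09, 14.35]
[-119.0, 135.8, -21.2, 4.45, -9.57, 16.98]
[-138.8, 156.1, -21.1, 5.15, -11.08, 19.66]
[-158.6, 176.3, -21.0, 5.85, -12.59, 22.33]
[-178.1, 196.3, -20.9, 6.54, -14.07, 24.96]
[-197.0, 215.6, -20.8, 7.21, -15.5, 27.5]
[-214.8, 233.8, -20.7, 7.84, -16.86, 29.91]
[-231.3, 250.7, -20.6, 8.42, -18.12, 32.14]
[-246.2, 266.0, -20.5, 8.95, -19.25, 34.14]
[-259.1, 279.2, -20.4, 9.4, -20.23, 35.89]
[-269.8, 290.1, -20.3, 9.78, -21.04, 37.32]
[-277.8, 298.3, -20.3, 10.06, -21.65, 38.4]
[-282.8, 303.4, -20.2, 10.24, -22.03, 39.08]
[-284.5, 305.2, -20.2, 10.3, -22.16, 39.31]
```

Call:
{"api": "send_rows", "payload": {
  "steps": [-1.6,1.9,-0.4,0,-0.1,0.2,-6.3,7.4,-1.5,0.2,-0.5,0.9,-13.7,16.2,-3.3,0.5,-1.1,2,-23.6,27.8,-5.6,0.9,-1.9,3.4,-35.6,42,-8.4,1.4,-2.9,5.2,-49.4,58,-11.7,1.9,-4,7.2,-65,76,-15.4,2.5,-5.3,9.4,-81,96,-19.3,3.1,-6.7,11.8,-99.5,116,-21.4,3.8,-8.1,14.4,-119,136,-21.2,4.4,-9.6,17,-139,156,-21,5.2,-11.1,19.7,-158,176,-21,5.8,-12.6,22.3]
}}

```text
time: 13.95
tcp_pos: [0.4617, -0.1631, 0.3315]
tcp_rot: [2.987, 0.686, 0.267]
force: [0.2, -0.2, -4.1]
gripper_width: 0.568
```

```bash
python3 - <<'E'
from tr import *
p,R,s=cur();print(p.round(4),s["time"],np.round(s["gripper_width"],3),np.round(s["force"],1))
print(rel(np.r_[TR,.33],RT))
print(rel(np.r_[TR,.20],RT))
E
```

```text
[ 0.4617 -0.1631  0.3315] 13.95 0.568 [ 0.2 -0.2 -4.1]
[-65.9, 165.7, 8.4, 4.53, -9.65, 16.8]
[-85.9, 152.4, 136.2, 4.53, -9.65, 16.8]
```

Call:
{"api": "send_rows", "payload": {
  "steps": [-8,20,1,0.5,-1,2,-16,40,2,1,-2,4,-24,60,3,1.6,-3.4,6,-32,80,4,2.2,-4.7,8,-40,100,5,2.8,-6,10.2,-47,118,6,3.3,-7,12.2,-54,134,7,3.7,-8,14,-59,148,8,4.1,-8.8,15.4,-63,158,8,4.4,-9.4,16.4,-66,165,8,4.5,-9.6,16.8,-66,166,8,4.5,-9.6,16.8,-66,166,8,4.5,-9.6,16.8]
}}

```text
time: 14.95
tcp_pos: [0.4761, -0.3391, 0.3302]
tcp_rot: [-3.131, -0.251, -0.003]
force: [-0.7, 0.3, -1.4]
gripper_width: 0.573
```

```bash
python3 - <<'E'
from tr import *
from rig import eyes,landmark_of
for c in ["scene","side"]:
  im=eyes.read_camera(c)
  for q in ["bottle_mid","tray"]: print(c,q,[(np.round(d["location"],3).tolist(),round(d["confidence"],2)) for d in landmark_of(q,c)][:2])
p,R,s=cur();print(p.round(4),s["time"],np.round(s["gripper_width"],3),np.round(s["force"],1))
print(rel(np.r_[TR,.12],RT))
im=eyes.read_camera("wrist");cv2.imwrite("pics/w9.png",im[:,:,::-1])
E
```

```text
scene bottle_mid [([0.479, -0.337, 0.302], 0.91)]
scene tray []
side bottle_mid [([0.476, -0.339, 0.307], 0.92), ([0.486, 0.004, 0.048], 0.57)]
side tray [([0.703, -0.229, 0.001], 0.41)]
[ 0.4761 -0.3382  0.3307] 15.25 0.567 [-0.1 -0.9 -2.5]
[-1.5, 2.5, 210.7, 0.05, -0.13, 0.25]
```

View pics/w9.png

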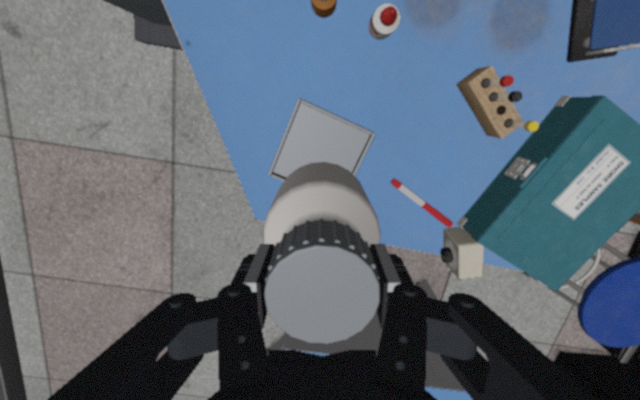

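Call:
{"api": "send_rows", "payload": {
  "steps": [0,1,20,0,0,0,-1,2,45,0,0,0,-1.5,2.5,70,0,0,0,-1.5,2.5,95,0,0,0,-1.5,2.5,120,0,0,0,-1.5,2.5,143,0,0,0,-1.5,2.5,164,0,0,0,-1.5,2.5,182,0,0,0,-1.5,2.5,196,0,0,0,-1.5,2.5,206,0,0,0,-1.5,2.5,210,0,0,0,-1.5,2.5,210,0,0,0]
}}

```text
time: 16.3
tcp_pos: [0.475, -0.3412, 0.1196]
tcp_rot: [-3.131, -0.252, -0.001]
force: [-1.0, 0.8, -2.1]
gripper_width: 0.567
```

Call:
{"api": "send_rows", "payload": {
  "steps": [0,0,3,0,0,0,0,0,6,0,0,0,0,0,9,0,0,0,0,0,12,0,0,0,0,0,15,0,0,0,0,0,17,0,0,0,0,0,19,0,0,0,0,0,20,0,0,0,0,0,20,0,0,0]
}}

```text
time: 17.05
tcp_pos: [0.4753, -0.3415, 0.1]
tcp_rot: [3.131, 0.252, 0.003]
force: [1.0, 0.3, -3.4]
gripper_width: 0.573
```

```bash
python3 - <<'E'
from tr import *
from rig import eyes,landmark_of
for c in ["scene","side"]:
  im=eyes.read_camera(c)
  for q in ["bottle_mid","tray"]: print(c,q,[(np.round(d["location"],3).tolist(),round(d["confidence"],2)) for d in landmark_of(q,c)][:2])
p,R,s=cur();print(p.round(4),R.apply([0,0,1]).round(4),s["time"],np.round(s["gripper_width"],3),np.round(s["force"],1))
im=eyes.read_camera("side");cv2.imwrite("pics/s10.png",cv2.resize(im[90:240,180:380],None,fx=3,fy=3)[:,:,::-1])
E
```

```text
scene bottle_mid [([0.477, -0.34, 0.075], 0.75)]
scene tray [([0.474, -0.34, -0.003], 0.63)]
side bottle_mid [([0.477, -0.344, 0.074], 0.79)]
side tray [([0.473, -0.339, 0.0], 0.72)]
[ 0.4756 -0.3417  0.1006] [ 2.3e-03 -6.0e-04 -1.0e+00] 17.35 0.571 [-0.4 -0.1 -2.4]
```

View pics/s10.png

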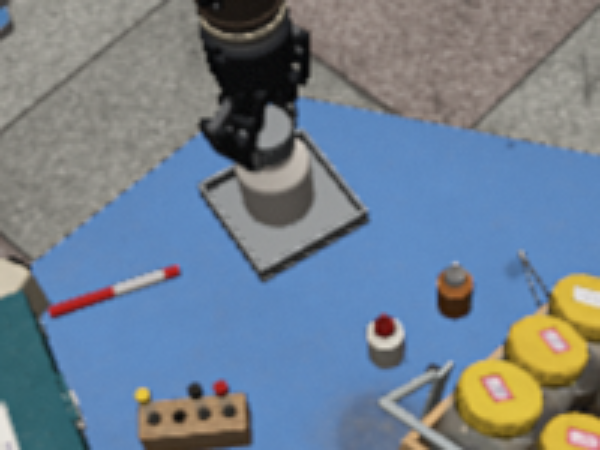

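Call:
{"api": "send_rows", "payload": {
  "steps": [0,0,2,0,0,0,0,0,4,0,0,0,0,0,6,0,0,0,0,0,7,0,0,0,0,0,8,0,0,0,0,0,8.5,0,0,0,0,0,9,0,0,0,0,0,9,0,0,0]
}}

```text
time: 18.07
tcp_pos: [0.4755, -0.3416, 0.0913]
tcp_rot: [3.131, 0.252, 0.003]
force: [-0.3, -0.4, -2.1]
gripper_width: 0.57
```

Call:
{"api": "send_rows", "payload": {
  "steps": [0,0,0.5,0,0,0,0,0,1,0,0,0,0,0,1,0,0,0]
}}

```text
time: 18.32
tcp_pos: [0.4755, -0.3416, 0.0904]
tcp_rot: [3.131, 0.252, 0.003]
force: [0.3, 0.0, -2.3]
gripper_width: 0.569
```

Call:
{"api": "send_rows", "payload": {
  "steps": [0,0,0.5,0,0,0,0,0,1,0,0,0,0,0,1,0,0,0]
}}

```text
time: 18.57
tcp_pos: [0.4756, -0.3417, 0.0895]
tcp_rot: [3.131, 0.252, 0.003]
force: [-0.1, 0.1, -2.5]
gripper_width: 0.57
```

Call:
{"api": "send_rows", "payload": {
  "steps": [0,0,0.5,0,0,0,0,0,1,0,0,0,0,0,1,0,0,0]
}}

```text
time: 18.82
tcp_pos: [0.4756, -0.3418, 0.0894]
tcp_rot: [3.131, 0.252, 0.003]
force: [-1.1, 2.0, 3.5]
gripper_width: 0.568
```

Call:
{"api": "send_rows", "payload": {
  "steps": [0,0,0,0,0,0,0,0,0,0,0,0,0,0,0,0,0,0,0,0,0,0,0,0,0,0,0,0,0,0,0,0,0,0,0,0,0,0,0,0,0,0],
  "fingers": 0.85
}}

```text
time: 19.4
tcp_pos: [0.4755, -0.3417, 0.0883]
tcp_rot: [3.131, 0.252, 0.003]
force: [0.2, -0.7, 0.3]
gripper_width: 0.848
```

```bash
python3 - <<'E'
from tr import *
from rig import eyes,landmark_of
im=eyes.read_camera("wrist");cv2.imwrite("pics/w11.png",im[:,:,::-1])
p,R,s=cur();print(p.round(4),s["time"],np.round(s["gripper_width"],3),np.round(s["force"],1))
E
```

```text
[ 0.4755 -0.3417  0.0884] 19.45 0.85 [ 0.1 -0.6 -1.1]
```

View pics/w11.png

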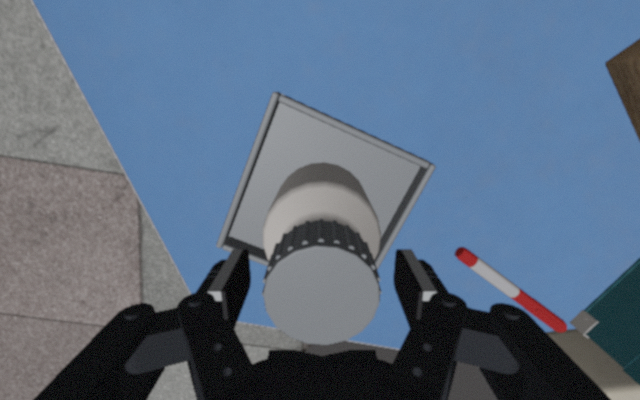

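Released: the cap at (321,293) is free of both fingers, with the bottle standing in the tray. I'll withdraw upwards.

Call:
{"api": "send_rows", "payload": {
  "steps": [0,0,-8,0,0,0,0,0,-22,0,0,0,0,0,-42,0,0,0,0,0,-70,0,0,0,0,0,-100,0,0,0,0,0,-130,0,0,0,0,0,-160,0,0,0,0,0,-180,0,0,0,0,0,-180,0,0,0]
}}

```text
time: 20.2
tcp_pos: [0.478, -0.3439, 0.2756]
tcp_rot: [3.122, 0.251, 0.017]
force: [1.5, -0.9, 0.2]
gripper_width: 0.848
```

```bash
python3 - <<'E'
from tr import *
from rig import eyes,landmark_of
for c in ["scene","side"]:
  im=eyes.read_camera(c); cv2.imwrite(f"pics/{c}12.png",im[:,:,::-1])
  for q in ["bottle_mid","tray","bail_tab","jar_t01","dropper_1","tube_block","forceps_1","marker_2"]: print(c,q,[(np.round(d["location"],3).tolist(),round(d["confidence"],2)) for d in landmark_of(q,c)][:8])
p,R,s=cur();print(p.round(4),s["time"],np.round(s["force"],1))
E
```

```text
scene bottle_mid [([0.478, -0.342, 0.062], 0.91)]
scene tray [([0.474, -0.338, -0.002], 0.85)]
scene bail_tab [([0.655, 0.089, 0.244], 0.97)]
scene jar_t01 [([0.613, 0.084, 0.104], 0.94), ([0.617, 0.013, 0.105], 0.79), ([0.471, 0.152, 0.048], 0.73), ([0.608, 0.16, 0.107], 0.73), ([0.543, 0.159, 0.08], 0.6), ([0.491, 0.004, 0.048], 0.57), ([0.553, 0.002, 0.075], 0.56), ([0.48, 0.076, 0.045], 0.55)]
scene dropper_1 [([0.446, -0.146, -0.002], 0.73), ([0.647, -0.389, 0.003], 0.56), ([0.529, -0.155, -0.002], 0.45)]
scene tube_block [([0.703, -0.222, -0.0], 0.95)]
scene forceps_1 [([0.391, -0.066, -0.0], 0.55)]
scene marker_2 [([0.478, 0.078, 0.045], 0.7), ([0.649, -0.394, 0.003], 0.51), ([0.573, 0.081, 0.198], 0.43)]
side bottle_mid [([0.475, -0.344, 0.065], 0.84), ([0.655, -0.396, 0.002], 0.2)]
side tray [([0.473, -0.338, -0.002], 0.66)]
side bail_tab []
side jar_t01 [([0.48, 0.078, 0.044], 0.97), ([0.552, 0.01, 0.078], 0.92), ([0.486, 0.002, 0.047], 0.9), ([0.611, 0.087, 0.109], 0.9), ([0.624, 0.014, 0.102], 0.67), ([0.605, 0.16, 0.107], 0.55)]
side dropper_1 [([0.656, 0.095, 0.242], 0.75), ([0.449, -0.138, 0.002], 0.63), ([0.532, -0.152, -0.001], 0.48)]
side tube_block [([0.703, -0.229, 0.002], 0.71)]
side forceps_1 [([0.393, -0.07, 0.001], 0.41)]
side marker_2 [([0.654, -0.392, -0.0], 0.49), ([0.573, 0.089, 0.196], 0.38)]
[ 0.4752 -0.3416  0.2685] 21.1 [-0.1 -0.1 -0.5]
```

View pics/side12.png

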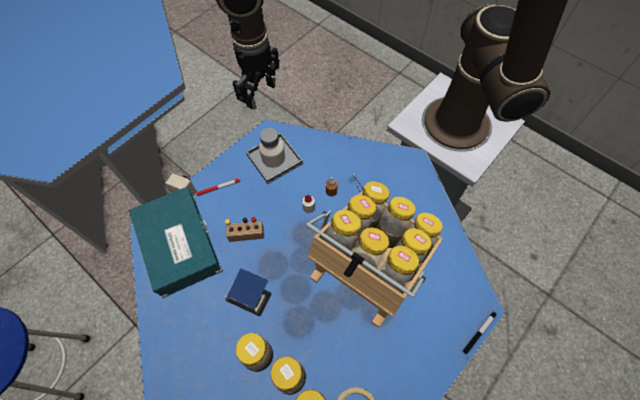

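The side view shows the bottle standing upright in the tray at (270,145). The bail lies over the back at (353,265), and all eight jars are in the crate. The arm is clear, so I'm handing the job in.

```bash
python3 -c "
from rig import job
print(job.finish_job())"
```

```text
the job is handed in; nothing more can be done
None
```

I swung the bail over to the back and drew the bottle out along the crate's tilt, gripping its cap diagonally between the lids. I then set it upright in the tray and withdrew the arm. The job was handed in at about 21 s; the interface gives no verdict.

What the last checks showed:
- **Bottle:** its middle is at about (0.476, -0.343, 0.064), 3 to 5 mm from the tray centre. It looks upright in the picture. I set it down with about 6 N on the wrist sensor and did not measure its tilt after release.
- **Bail:** the tab is at about (0.655, 0.09, 0.244), which puts the bail at about 2.4 rad, its rear stop.
- **Jars and other things:** all eight jars are within a few mm of where they started. The droppers, tube block, forceps and marker are within about 1 cm of their first readings, mostly within 5 mm.
- **Arm:** the gripper is about 60 mm above the bottle's cap, with almost no force on the wrist.

The only disagreements were stray network reports, mostly at low confidence. The last side picture also returned no bail tab under that name, though the tab shows clearly there.

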